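# Push the label plate out over the end of the ledge

## Task

Two steel plates lie on the raised loading ledge. With the fingertips, push the label plate, the longer one with two screw holes, lengthwise along the ledge until about a third of its length sticks out past the end it is already nearer to, lying flat and in line with the ledge, so that the press operator can pick it up by its edge. Do not pinch, lift or drop it or press hard on it, and leave the other plate with the ring on it, and everything else, where they are.

Things in the scene. Friction and masses are not known exactly. Their poses are not given: they have to be found in the camera images.
- ledge: raised blue-painted steel loading ledge bolted to the bench, 96 mm deep (its x), 400 mm long (its y); top face 50 mm above its origin; both ends (at y = -200 and +200 mm) are open. A fence 8 mm thick, 13 mm higher than the top face, runs along the whole far side (inner face at x = +40 mm). Below each end there is free space: its feet stand at y = -110 and +110 mm. Origin: centre of its underside, on the bench; z up. It does not move.
- label_plate: steel label plate, 64 mm wide (its x), 120 mm long (its y), 6 mm thick, with a plain 8 mm hole near each short end (50 mm either side of the middle), about 0.3 kg; lies flat on the ledge, long side along it, in the left or in the right half; slides under a push of a few newtons. Origin: centre of its underside. It tips off if more than half of it overhangs.
- blank: plain steel blank without holes, 64 mm wide (its x), 84 mm long (its y), 6 mm thick, lies on the other half of the ledge with a ring on it; at least 70 mm of free ledge between it and the label plate. Origin: centre of its underside. To be left alone.
- bush: small plain steel ring, 30 mm across, 10 mm high, lying on top of the blank; bystander. Origin: centre of its underside
- punch: upright dark steel punch, 40 mm across, 64 mm high, standing on the bench behind the ledge; bystander. Origin: centre of its underside
- screwdriver: screwdriver, 199 mm long, lying on the bench behind the ledge; bystander. Origin: middle of its underside
- bolt: steel bolt, 59 mm long, lying on the bench in front of the ledge; bystander. Origin: middle of its underside
- collar: steel bush, 28 mm across, 16 mm high, on the bench in front of the ledge; bystander. Origin: centre of its underside
- disc: brown laminated disc, 90 mm across, 22 mm high, far behind the ledge; bystander. Origin: centre of its underside
Mind the look-alikes: they are no part of the job. What is shaped like the label_plate but blue or red is not meant.

How it is judged:
By the outcome, as a careful person would: the job done as asked, in the order asked, and still so for the second after the job is handed in, with the robot touching nothing.
It also fails if it takes over 34 s, if anything falls off the work surface, if the arm or the gripper's body presses on something with over 40 N, if the wrist force passes 120 N, or if a joint passes its speed limit or range.

## Robot

A 6-joint arm with a two-finger parallel gripper is mounted at the origin on a cart in front of the work surface, level with it; the furniture and walls round the work are solid. World frame = base frame: x ahead of the robot, y to its left, z up, the work surface at z = 0. Lengths are in m, angles in rad, forces in N, time in s.
With the tool pointing down it reaches from about 0.3 to 1 m from the base axis. Payload 5.1 kg.
Tool frame: the origin (TCP) lies at the very end of the fingers, on their centre line; the grasp point (between the pads) lies 19 mm behind it (grip_depth is the distance from the TCP to the grasp point, in m); y points along the fingers, z is the direction in which the jaws open and shut, and the axes are right-handed (so a half turn about y gives the same grasp; the last joint's range is limited). The gripper opens to 95 mm and grips with 3 to 60 N. Pads are 20 mm wide; open, the fingers measure 119 mm over their backs; the gripper's body (75 mm by 180 mm) begins 59 mm behind the grasp point.
Start: joints at [-1.422, 0.124, 1.65, -0, 1.367, -0.083], TCP at [0.149, -0.633, 0.215] pointing down, gripper open.
Joint ranges: [-2.61, 2.61], [-1.02, 2.33], [0.03, 2.71], [-1.35, 4.49], [0.32, 2.68], [-2.91, 2.91]. Speed limits (rad/s): [2.57, 2.57, 3.14, 3.14, 3.14, 3.14].

## Interface

Orientations are given as a unit quaternion [x, y, z, w].
In Python, from bench import * gives the robot as it stands.
- The arm moves only by the tool jog_arm, never from a script. Its argument "commands" is a list of rows, each a list of 3 entries, a list of its own where there are three numbers: the gripper's target within -1 to 1 (fully open at 1, half-way at 0, shut at -1), then the shift along the tool's x, y, z in mm, then the turn, a rotation vector about the tool's x, y, z in rad. In form: [[jaw, [dx, dy, dz], [ax, ay, az]], ...]. A call has 1 to 8 rows; each row shifts and turns the commanded pose from where the row before left it, along the tool's axes as they then stand; what a row does not reach is not made up. A row lasts 1/12 s, in which the tool goes at most 41.7 mm and 7.16 degrees, less where a joint would pass 70% of its speed; a pose out of reach is approached as far as the arm can. A call is refused whole if a number of a shift passes 41.7 or a number of a turn 0.125, either way. A call with a gripper value outside its range is refused whole. The fingers move at their own pace and stop on an object; "force" is the grip in N (left out, the last holds). Time passes only in rows, so rows that do not move let the fingers close. It gives the time, the measured TCP pose, the force and the opening at its end, in the units of the state.
- read_state(): the state, without advancing time (a new reading comes with each control period).
- snapshot(name): name is "scene" or "side" or "wrist"; returns the picture (420x560x3 uint8, blue, green, red); there is no depth.
- camera_model(name): a dict with "fx", "fy", "cx", "cy" (pixels), "extrinsics" (4x4, takes a point from camera to world coordinates); the wrist camera has in their place "tool_from_camera" (4x4, takes a point from camera to tool coordinates, whose origin is the TCP and whose axes are the tool frame's). Camera axes: x right, y up, looking along -z (the intrinsics and any distortion apply to the point x, -y, -z); pixel columns grow to the right and rows downward; lengths in m; the calibration is good to about 2 mm. A picture is of the moment at which its call begins: read the wrist's pose just before it. camera_model takes no time and is no camera call.
- hand_in(): hands the job in, once; it reports no verdict.
The state is a dict: "time": time; "q": joint angles; "joint_velocities": joint speeds; "tau": joint torques, N m; "ee_pos": TCP position; "tcp_rot": TCP orientation; "force": force on the tool from outside, world axes, zero at the start; "moment": the same for the moment, N m; "grip_width": finger opening in m.
Only numpy, scipy, OpenCV 4.12 (cv2) and the standard library are available. Lean on these libraries where they do the work, as an engineer would, in place of code of your own. Each camera call takes 0.05 s, during which the arm holds its last target.

## Working session

There is one attempt and no reset: what is moved stays moved. The work goes in short steps, Python scripts to look and compute and a tool call to move; the robot and the scene stay as the last step left them, time stands still between calls to the robot, and variables do not carry over. Pictures are saved under pics/ and viewed, and the job is handed in when it is done.

Besides the shell and the picture viewer there is one more tool, called after ">>>" as name(argument=value, ...) on one line, values as JSON. jog_arm: Moves the arm, as the interface text tells. Its arguments: {"type":"object","properties":{"commands":{"type":"array","items":{"type":"array"}},"force":{"type":"number"}},"required":["commands"]}

```bash
mkdir -p pics; ls
python3 - <<'E'
from bench import *
import cv2,json
s=read_state();print(s)
for n in("scene","side","wrist"):
    cv2.imwrite(f"pics/{n}0.png",snapshot(n)); m=camera_model(n);print(n,m)
E
```

```text
pics
{'time': 0.0, 'q': array([-1.42159193e+00,  1.24477180e-01,  1.65167817e+00, -3.88968054e-06,
        1.36751133e+00, -8.26204352e-02]), 'joint_velocities': array([ 9.27163342e-05,  5.00369593e-04,  3.68983210e-04, -6.70479931e-04,
        2.19264551e-03, -1.96601278e-03]), 'tau': array([-1.56203137e-04, -4.17603207e+01, -3.59929669e+01,  7.73377391e-02,
        4.93046944e-02, -1.93465648e-04]), 'ee_pos': array([ 0.14920069, -0.63197607,  0.21340267]), 'tcp_rot': array([-0.08180503,  0.70309429, -0.70162862,  0.08175352]), 'force': array([ 0.55941603,  0.04587033, -0.02917549]), 'moment': array([ 0.04803182, -0.00566063,  0.02847426]), 'grip_width': 0.09515592982846603}
scene {'fx': 483.881703476919, 'fy': 483.881703476919, 'cx': 281.70336278972314, 'cy': 200.89607772443824, 'extrinsics': array([[-0.83228572,  0.33750021, -0.43976594, -0.05065099],
       [-0.554297  , -0.51731399,  0.65202843,  0.95482261],
       [-0.00743734,  0.78643489,  0.61762841,  0.97141631],
       [ 0.        ,  0.        ,  0.        ,  1.        ]])}
side {'fx': 509.6122604083825, 'fy': 509.6122604083825, 'cx': 285.9878207446598, 'cy': 205.1722724219277, 'extrinsics': array([[-0.99959314, -0.0236798 ,  0.01590018,  0.60593595],
       [ 0.02582938, -0.51503418,  0.85678039,  0.99681787],
       [-0.01209925,  0.8568425 ,  0.51543627,  0.66500276],
       [ 0.        ,  0.        ,  0.        ,  1.        ]])}
wrist {'fx': 343.0173315514777, 'fy': 343.0173315514777, 'cx': 275.41246094718304, 'cy': 212.9793043904018, 'tool_from_camera': array([[-4.97382833e-04, -9.57783846e-01, -2.87488882e-01,
        -8.14360355e-02],
       [ 6.17856426e-04,  2.87488568e-01, -9.57783870e-01,
        -1.70525413e-01],
       [ 9.99999685e-01, -6.54012107e-04,  4.48781025e-04,
         9.38145011e-04],
       [ 0.00000000e+00,  0.00000000e+00,  0.00000000e+00,
         1.00000000e+00]])}
```

View pics/scene0.png

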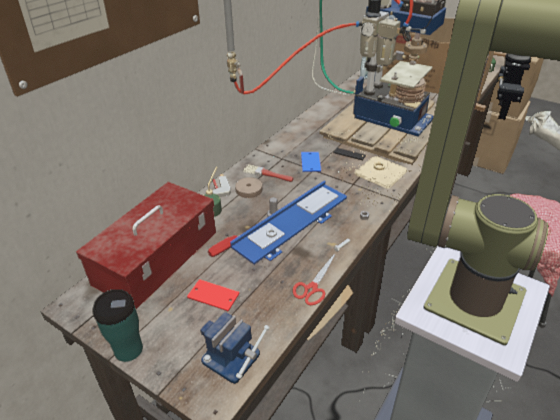

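View pics/side0.png

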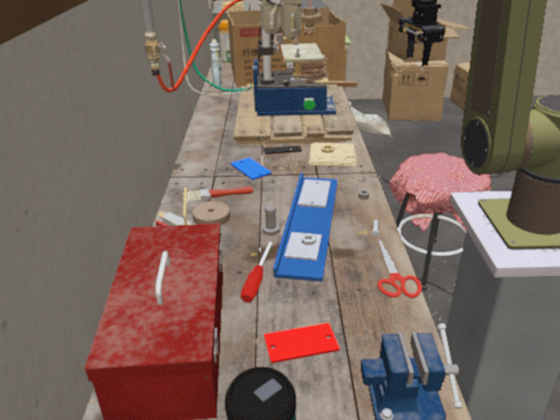

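View pics/wrist0.png

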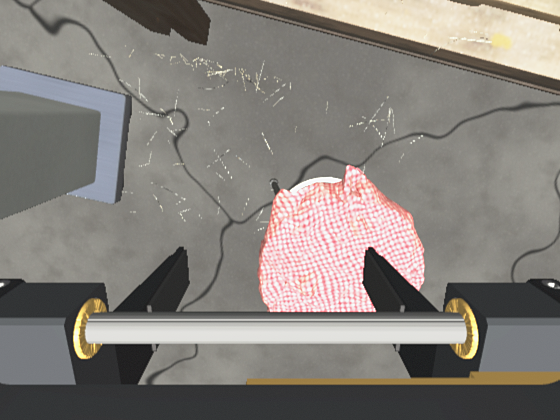

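```bash
cat > h.py <<'E'
import numpy as np,cv2
from bench import *
def ray(n,px):
    m=camera_model(n);E=m["extrinsics"]
    d=E[:3,:3]@np.array([(px[0]-m["cx"])/m["fx"],-(px[1]-m["cy"])/m["fy"],-1]);return E[:3,3],d
def onz(n,px,z):
    o,d=ray(n,px);return o+d*(z-o[2])/d[2]
E
python3 - <<'E'
import cv2
a=cv2.imread('pics/scene0.png');b=cv2.imread('pics/side0.png')
cv2.imwrite('pics/c1.png',cv2.resize(a[175:270,220:360],None,fx=5.7,fy=5.7,interpolation=cv2.INTER_CUBIC))
cv2.imwrite('pics/c2.png',cv2.resize(b[165:285,260:360],None,fx=5,fy=5,interpolation=cv2.INTER_CUBIC))
print(camera_m) if 0 else None
E
```

```text
(no output)
```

View pics/c1.png

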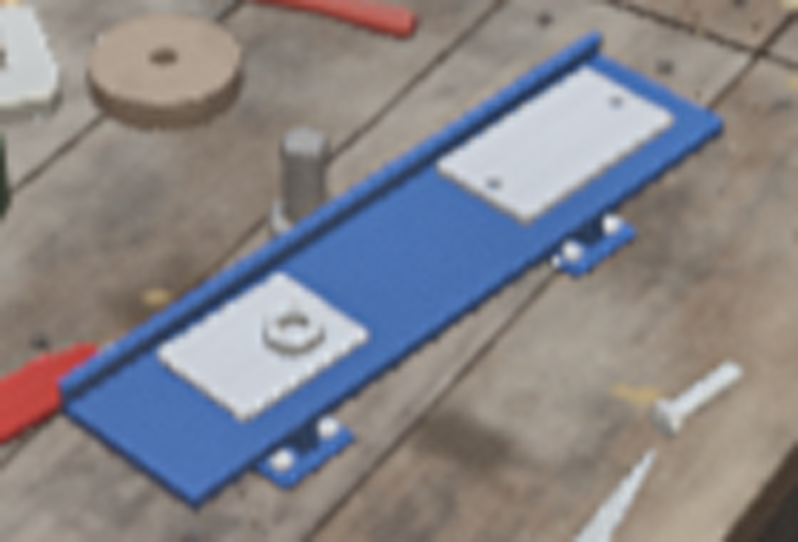

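View pics/c2.png

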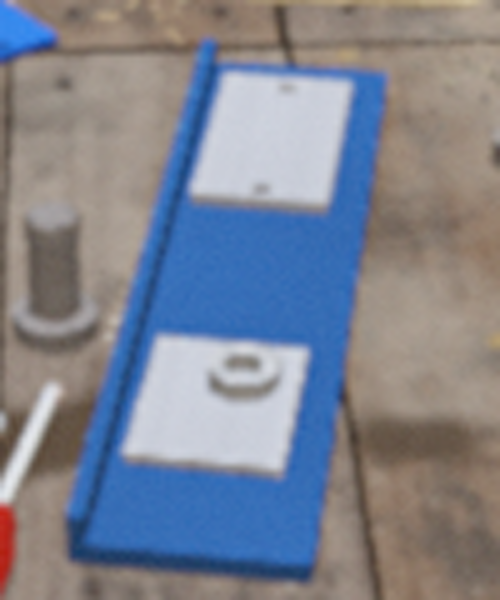

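The only candidates are these:
- Grey plate with two holes on the ledge: scene (318,200), side (314,193).
- Grey blank with the ring: scene (267,236). It has no holes.
- Blue plate on the bench: scene (311,161).
- Red plate on the bench: scene (214,294).

The crops show two holes in the first one, so that is the label plate. It lies nearer the far (-y) end.

```bash
cat >> h.py <<'E'
def rect(n,img,mask,z,roi):
    m=np.zeros_like(mask);x0,y0,x1,y1=roi;m[y0:y1,x0:x1]=mask[y0:y1,x0:x1]
    cs,_=cv2.findContours(m,cv2.RETR_EXTERNAL,cv2.CHAIN_APPROX_NONE)
    out=[]
    for c in sorted(cs,key=cv2.contourArea)[::-1][:2]:
        if cv2.contourArea(c)<100: continue
        P=np.array([onz(n,p,z)[:2] for p in c[:,0].astype(float)])
        r=cv2.minAreaRect((P*1000).astype(np.float32))
        b=cv2.boxPoints(r);out.append((n,np.round(r[0],1),np.round(r[1],1),round(r[2],1),np.round(b,0).tolist()))
    return out
ROI={'scene':(225,175,350,265),'side':(270,170,345,280)}
def measure(tag,zl=.05):
    for n in('scene','side'):
        im=snapshot(n);cv2.imwrite(f'pics/{n}{tag}.png',im);rep(n,im)
def rep(n,im,zl=.05):
        h=cv2.cvtColor(im,cv2.COLOR_BGR2HSV)
        w=((h[...,1]<50)&(h[...,2]>165)).astype(np.uint8)*255
        bl=((h[...,0]>98)&(h[...,0]<125)&(h[...,1]>120)).astype(np.uint8)*255
        for o in rect(n,im,w,zl+.006,ROI[n]):print('W',o)
        for o in rect(n,im,bl,zl,ROI[n]):print('B',o)
E
python3 - <<'E'
from h import *
for n in('scene','side'):rep(n,cv2.imread(f'pics/{n}0.png'))
# hand corners from crops
f=5.7
for t,p,z in[('lp far-in',(590,66),.056),('lp far-out',(674,118),.056),('lp near-in',(438,166),.056),('lp near-out',(527,216),.056),('hole',(616,101),.056),('hole',(494,183),.056),('end -y out',(722,122),.05),('end +y out',(195,500),.05),('blank far in',(283,274),.056),('blank far out',(368,330),.056),('fence far top',(598,36),.063),('fence near top',(62,385),.063)]:
    print(t,np.round(onz('scene',(220+(p[0]+.5)/f-.5,175+(p[1]+.5)/f-.5),z)*1000,0))
print()
f=5
for t,p,z in[('lp far-in',(220,70),.056),('lp far-out',(355,76),.056),('lp near-in',(190,195),.056),('lp near-out',(328,207),.056),('hole',(287,88),.056),('hole',(262,189),.056),('end -y out',(386,72),.05),('end +y out',(310,570),.05),('blank far in',(158,336),.056),('blank far out',(310,346),.056)]:
    print(t,np.round(onz('side',(260+(p[0]+.5)/f-.5,165+(p[1]+.5)/f-.5),z)*1000,0))
E
```

```text
W ('scene', array([514.1, -77.9]), array([122.5,  66.3]), 77.9, [[469.0, -131.0], [534.0, -145.0], [559.0, -25.0], [495.0, -11.0]])
W ('scene', array([553.2, 141.9]), array([85.6, 65.7]), 78.1, [[512.0, 107.0], [577.0, 93.0], [594.0, 177.0], [530.0, 191.0]])
B ('scene', array([524.7,  34. ]), array([412.6, 132.2]), 79.6, [[422.0, -157.0], [552.0, -181.0], [627.0, 225.0], [497.0, 249.0]])
W ('side', array([555.8, 142.6]), array([86.6, 65.1]), 78.2, [[515.0, 107.0], [579.0, 93.0], [597.0, 178.0], [533.0, 192.0]])
W ('side', array([516.9, -75. ]), array([120.6,  64.5]), 79.1, [[474.0, -128.0], [537.0, -140.0], [560.0, -22.0], [497.0, -10.0]])
B ('side', array([536.1,  32.7]), array([428.6,  99. ]), 79.4, [[448.0, -169.0], [545.0, -187.0], [624.0, 234.0], [527.0, 252.0]])
lp far-in [ 533. -147.   56.]
lp far-out [ 471. -130.   56.]
lp near-in [556. -25.  56.]
lp near-out [495. -14.  56.]
hole [ 505. -126.   56.]
hole [523. -28.  56.]
end -y out [ 451. -149.   50.]
end +y out [521. 242.  50.]
blank far in [575.  93.  56.]
blank far out [515. 105.  56.]
fence far top [ 539. -165.   63.]
fence near top [612. 225.  63.]

lp far-in [ 539. -144.   56.]
lp far-out [ 472. -134.   56.]
lp near-in [560. -21.  56.]
lp near-out [497.  -8.  56.]
hole [ 507. -123.   56.]
hole [526. -25.  56.]
end -y out [ 454. -149.   50.]
end +y out [527. 246.  50.]
blank far in [579.  95.  56.]
blank far out [515. 106.  56.]
```

Run:
```python
from h import *
from scipy.spatial.transform import Rotation as R
s=read_state();print(s['time'],R.from_quat(s['tcp_rot']).as_matrix().round(3))
print(camera_model('wrist').keys())
for p in[(390,130),(425,130),(355,115),(400,158),(450,150)]:print(p,onz('scene',p,0).round(2))
for a in(79,79.6,80):
    a=np.radians(a);u=np.array([np.cos(a),np.sin(a)]);v=np.array([u[1],-u[0]])
    c=np.array([487.5,47.5])+48*v
    print(c)
    for q in[(514.1,-77.9),(516.9,-75),(553,142),(539,-165),(612,225),(451,-149),(525,244),(558,-23),(496,-12)]:
        d=np.array(q)-c;print(q,'across',(d@v).round(1),'along',(d@u).round(1))
```

```text
0.15 [[-0.973 -0.     0.23 ]
 [-0.23   0.002 -0.973]
 [-0.    -1.    -0.002]]
dict_keys(['fx', 'fy', 'cx', 'cy', 'tool_from_camera'])
(390, 130) [ 0.53 -0.69  0.  ]
(425, 130) [ 0.42 -0.76  0.  ]
(355, 115) [ 0.71 -0.72  0.  ]
(400, 158) [ 0.42 -0.52  0.  ]
(450, 150) [ 0.29 -0.67  0.  ]
[534.61810481  38.34116822]
(514.1, -77.9) across 2.0 along -118.0
(516.9, -75) across 4.2 along -114.6
(553, 142) across -1.7 along 105.3
(539, -165) across 43.1 along -198.8
(612, 225) across 40.3 along 198.0
(451, -149) across -46.3 along -199.9
(525, 244) across -48.7 along 200.0
(558, -23) across 34.7 along -55.8
(496, -12) across -28.3 along -56.8
[534.7114306   38.83508103]
(514.1, -77.9) across 0.8 along -118.5
(516.9, -75) across 3.0 along -115.2
(553, 142) across -0.6 along 104.8
(539, -165) across 41.0 along -199.7
(612, 225) across 42.4 along 197.1
(451, -149) across -48.4 along -199.9
(525, 244) across -46.6 along 200.0
(558, -23) across 34.1 along -56.6
(496, -12) across -28.9 along -57.0
[534.77077214  39.16488747]
(514.1, -77.9) across -0.0 along -118.9
(516.9, -75) across 2.2 along -115.5
(553, 142) across 0.1 along 104.4
(539, -165) across 39.6 along -200.3
(612, 225) across 43.8 along 196.4
(451, -149) across -49.8 along -199.9
(525, 244) across -45.2 along 200.0
(558, -23) across 33.7 along -57.2
(496, -12) across -29.3 along -57.1
```

>>> jog_arm(commands=[[-0.33,[-13,-2,-13.5],[0,0,0]],[-0.33,[-26,-2,-27],[0,0,0]],[-0.33,[-26,-2,-27],[0,0,0]],[-0.33,[-26,-2,-27],[0,0,0]],[-0.33,[-26,-2,-27],[0,0,0]],[-0.33,[-26,-2,-27],[0,0,0]],[-0.33,[-26,-2,-27],[0,0,0]],[-0.33,[-26,-2,-27],[0,0,0]]])

```text
time: 0.82
ee_pos: [0.293, -0.3889, 0.2304]
tcp_rot: [-0.082, 0.703, -0.702, 0.082]
force: [0.3, -0.6, 0.2]
grip_width: 0.0471
```

>>> jog_arm(commands=[[-0.33,[-26,-2,-27],[0,0,0]],[-0.33,[-26,-2,-27],[0,0,0]],[-0.33,[-26,-2,-27],[0,0,0]],[-0.33,[-26,-2,-27],[0,0,0]],[-0.33,[-26,-2,-27],[0,0,0]],[-0.33,[-26,0,-27],[0,0,0]],[-0.33,[-26,0,-27],[0,0,0]],[-0.33,[-26,0,-27],[0,0,0]]])

```text
time: 1.48
ee_pos: [0.4458, -0.1308, 0.2406]
tcp_rot: [0.082, -0.702, 0.702, -0.082]
force: [0.7, -1.7, -0.1]
grip_width: 0.032
```

>>> jog_arm(commands=[[-0.33,[-26,0,-27],[0,0,0]],[-0.33,[-26,0,-27],[0,0,0]],[-0.33,[-26,0,-27],[0,0,0]],[-0.33,[-26,0,-27],[0,0,0]],[-0.33,[-13,0,-13],[0,0,0]],[-0.33,[0,0,0],[0,-0.1157,0]],[-0.33,[0,0,0],[0,-0.1157,0]],[-0.33,[0,0,0],[0,-0.1157,0]]])

```text
time: 2.15
ee_pos: [0.5314, 0.0127, 0.2401]
tcp_rot: [-0.205, 0.677, -0.677, 0.204]
force: [-0.1, 0.4, -0.1]
grip_width: 0.0317
```

>>> jog_arm(commands=[[-0.33,[0,0,0],[0,-0.1157,0]],[-0.33,[0,0,0],[0,-0.1157,0]],[-0.33,[0,0,0],[0,-0.1157,0]],[-0.33,[0,0,0],[0,-0.1157,0]],[-0.33,[0,0,0],[0,-0.1157,0]],[-0.33,[0,0,0],[0,-0.1157,0]],[-0.33,[0,0,0],[0,-0.1157,0]],[-0.33,[0,0,0],[0,0,0]]])

```text
time: 2.82
ee_pos: [0.5312, 0.0119, 0.2403]
tcp_rot: [-0.453, 0.543, -0.543, 0.453]
force: [-0.0, 0.2, -0.8]
grip_width: 0.0319
```

Run:
```python
from h import *
from scipy.spatial.transform import Rotation as R
s=read_state();M=R.from_quat(s['tcp_rot']).as_matrix();print(M.round(4),s['ee_pos'])
print(np.degrees(np.arctan2(-M[1,0],-M[0,0])))
cv2.imwrite('pics/wrist1.png',snapshot('wrist'))
```

```text
[[-1.791e-01 -7.000e-04  9.838e-01]
 [-9.838e-01  0.000e+00 -1.791e-01]
 [ 1.000e-04 -1.000e+00 -7.000e-04]] [0.53118473 0.01194936 0.24026592]
79.68096032317737
```

View pics/wrist1.png

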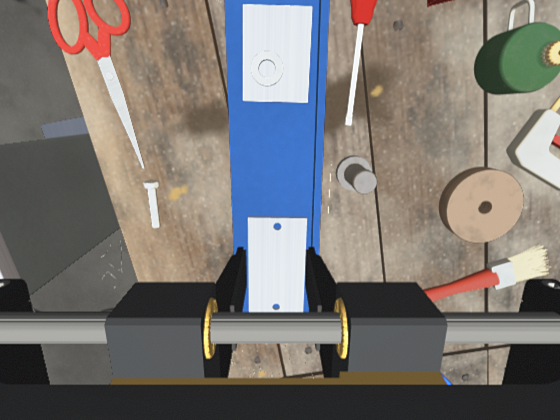

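```bash
cat >> h.py <<'E'
from scipy.spatial.transform import Rotation as R
def wz(px,z,s):
    m=camera_model('wrist');T=m['tool_from_camera'];M=R.from_quat(s['tcp_rot']).as_matrix()
    d=M@(T[:3,:3]@np.array([(px[0]-m['cx'])/m['fx'],-(px[1]-m['cy'])/m['fy'],-1]));o=s['ee_pos']+M@T[:3,3]
    return o+d*(z-o[2])/d[2]
E
python3 - <<'E'
from h import *
s=read_state();im=cv2.imread('pics/wrist1.png')
h=cv2.cvtColor(im,cv2.COLOR_BGR2HSV)
w=((h[...,1]<50)&(h[...,2]>165))
b=((h[...,0]>98)&(h[...,0]<125)&(h[...,1]>100))
def runs(m):
    i=np.flatnonzero(np.diff(np.r_[0,m.astype(int),0]));return i.reshape(-1,2)
for y in(20,50,90,130,170,205,225,240,255,270):
    print(y,'W',[tuple(r) for r in runs(w[y,200:340])+200 if r[1]-r[0]>20],'B',[tuple(r) for r in runs(b[y,200:340])+200 if r[1]-r[0]>3])
for x in(255,265,290,300):
    print(x,'Wcol',[tuple(r) for r in runs(w[:320,x]) if r[1]-r[0]>20])
def pr(t,p,z):print(t,(wz(p,z,s)*1000).round(1))
pr('hole',(277,226),.056);pr('hole2',(276.5,307),.056)
E
```

```text
20 W [(np.int64(243), np.int64(312))] B [(np.int64(225), np.int64(242)), (np.int64(312), np.int64(329))]
50 W [(np.int64(243), np.int64(310))] B [(np.int64(227), np.int64(242)), (np.int64(311), np.int64(327))]
90 W [(np.int64(243), np.int64(308))] B [(np.int64(228), np.int64(243)), (np.int64(309), np.int64(326))]
130 W [] B [(np.int64(229), np.int64(324))]
170 W [] B [(np.int64(231), np.int64(322))]
205 W [(np.int64(203), np.int64(229))] B [(np.int64(232), np.int64(321))]
225 W [(np.int64(248), np.int64(273)), (np.int64(281), np.int64(307))] B [(np.int64(233), np.int64(248)), (np.int64(274), np.int64(281)), (np.int64(307), np.int64(320))]
240 W [(np.int64(248), np.int64(306))] B [(np.int64(233), np.int64(248)), (np.int64(306), np.int64(319))]
255 W [(np.int64(249), np.int64(306))] B []
270 W [(np.int64(249), np.int64(305))] B []
255 Wcol [(np.int64(5), np.int64(101)), (np.int64(218), np.int64(312))]
265 Wcol [(np.int64(5), np.int64(102)), (np.int64(218), np.int64(312))]
290 Wcol [(np.int64(6), np.int64(102)), (np.int64(218), np.int64(312))]
300 Wcol [(np.int64(6), np.int64(103)), (np.int64(218), np.int64(312))]
hole [525.8 -28.3  56. ]
hole2 [ 506.9 -127.2   56. ]
```

Run:
```python
from h import *
s=read_state()
M=R.from_quat(s['tcp_rot']).as_matrix()
def pr(t,p,z):
    d=M.T@(wz(p,z,s)-s['ee_pos'])*1000;print(t,'tool x %.1f z %.1f'%(d[0],d[2]))
for y,l,r in[(225,247.5,306.5),(240,247.5,305.5),(270,248.5,304.5)]:pr('plate L',(l,y),.056);pr('plate R',(r,y),.056)
for x in(255,300):pr('plate near end',(x,217.5),.056)
for x,y in((255,101),(300,103)):pr('blank end',(x,y),.056)
for y,l in[(20,224.5),(90,227.5),(130,228.5),(170,230.5),(205,231.5),(240,232.5)]:pr('ledge outer',(l,y),.05)
for y,l in[(20,242.5),(90,242.5)]:pr('blank L',(l,y),.056)
for y,l in[(20,328.5),(90,325.5),(130,323.5),(170,321.5),(205,320.5),(240,318.5)]:pr('fence outer top',(l,y),.063)
pr('hole',(277,226),.056);pr('hole2',(276.5,307),.056)
```

```text
plate L tool x 39.4 z -30.1
plate R tool x 39.4 z 34.3
plate L tool x 56.9 z -30.5
plate R tool x 56.9 z 33.6
plate L tool x 93.4 z -30.2
plate R tool x 93.3 z 33.4
plate near end tool x 30.9 z -21.8
plate near end tool x 30.8 z 27.0
blank end tool x -89.3 z -19.8
blank end tool x -87.4 z 24.5
ledge outer tool x -161.8 z -47.6
ledge outer tool x -99.8 z -47.2
ledge outer tool x -61.2 z -47.7
ledge outer tool x -19.9 z -47.2
ledge outer tool x 18.5 z -47.5
ledge outer tool x 59.3 z -47.9
blank L tool x -160.4 z -30.2
blank L tool x -99.5 z -31.8
fence outer top tool x -158.9 z 48.4
fence outer top tool x -99.1 z 48.2
fence outer top tool x -61.9 z 47.8
fence outer top tool x -22.2 z 47.4
fence outer top tool x 14.8 z 47.7
fence outer top tool x 54.2 z 47.1
hole tool x 40.6 z 2.1
hole2 tool x 141.2 z 1.7
```

The wrist view agrees. The tool lies in line with the ledge to within about 0.3°, the plate end is 31 mm ahead (+x), and the plate centre is 2 mm to +z. I'll descend into the gap.

>>> jog_arm(commands=[[-0.33,[0,20,2],[0,0,0]],[-0.33,[0,35,0],[0,0,0]],[-0.33,[0,35,0],[0,0,0]],[-0.33,[0,35,0],[0,0,0]],[-0.33,[0,30,0],[0,0,0]],[-0.33,[0,20,0],[0,0,0]],[-0.33,[0,0,0],[0,0,0]],[-0.33,[0,0,0],[0,0,0]]])

```text
time: 3.53
ee_pos: [0.5325, 0.0116, 0.0646]
tcp_rot: [-0.453, 0.545, -0.543, 0.451]
force: [1.0, 0.5, 0.8]
grip_width: 0.0317
```

>>> jog_arm(commands=[[-0.33,[0,5,0],[0,0,0]],[-0.33,[0,4,0],[0,0,0]],[-0.33,[0,2,0],[0,0,0]],[-0.33,[0,0,0],[0,0,0]],[-0.33,[0,0,0],[0,0,0]]])

```text
time: 3.95
ee_pos: [0.5339, 0.0115, 0.0553]
tcp_rot: [0.452, -0.543, 0.544, -0.453]
force: [0.1, 0.5, 0.5]
grip_width: 0.0321
```

Run:
```python
from h import *
s=read_state();print(s['ee_pos'],s['force'])
a=snapshot('side')
cv2.imwrite('pics/side2.png',cv2.resize(a[150:290,240:380],None,fx=4,fy=4,interpolation=cv2.INTER_CUBIC))
a=snapshot('wrist');cv2.imwrite('pics/wrist2.png',a)
```

```text
[0.53385201 0.01151014 0.05534835] [0.11377161 0.50216498 0.49990314]
```

View pics/side2.png

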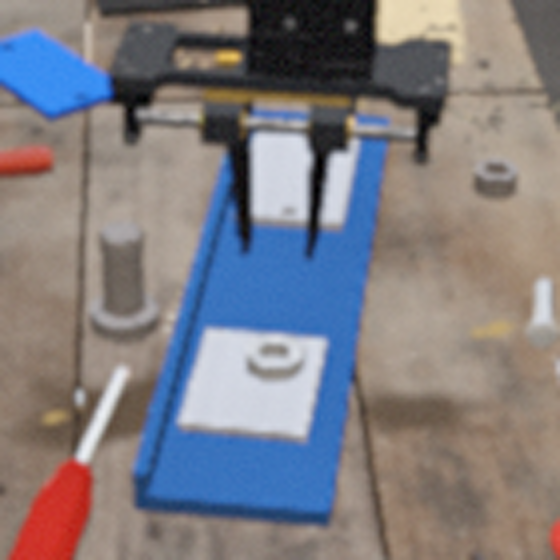

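View pics/wrist2.png

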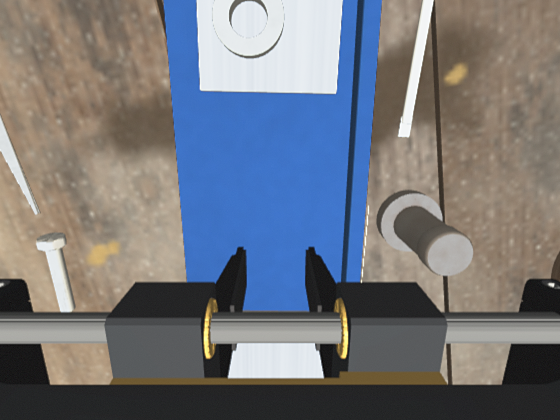

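Fingers stand in the gap, clear of the fence, with the tips at side crop (247,250) and (312,255). The plate is untouched. I'll go a little lower while watching the force.

>>> jog_arm(commands=[[-0.33,[0,1.5,0],[0,0,0]],[-0.33,[0,1.3,0],[0,0,0]],[-0.33,[0,0,0],[0,0,0]],[-0.33,[0,0,0],[0,0,0]]])

```text
time: 4.38
ee_pos: [0.5332, 0.0116, 0.0516]
tcp_rot: [-0.453, 0.543, -0.543, 0.452]
force: [-0.3, 0.2, -0.3]
grip_width: 0.0317
```

>>> jog_arm(commands=[[-0.33,[4,0,0],[0,0,0]],[-0.33,[6,0,0],[0,0,0]],[-0.33,[4,0,0],[0,0,0]],[-0.33,[2,0,0],[0,0,0]],[-0.33,[2,0,0],[0,0,0]],[-0.33,[2,0,0],[0,0,0]],[-0.33,[2,0,0],[0,0,0]],[-0.33,[2,0,0],[0,0,0]]])

```text
time: 5.05
ee_pos: [0.5291, -0.012, 0.0519]
tcp_rot: [-0.452, 0.543, -0.543, 0.453]
force: [-0.1, 2.4, -0.1]
grip_width: 0.0318
```

Run:
```python
from h import *
s=read_state();print(s['ee_pos'],s['force'])
a=snapshot('side')
cv2.imwrite('pics/side3.png',cv2.resize(a[150:290,240:380],None,fx=4,fy=4,interpolation=cv2.INTER_CUBIC))
```

```text
[ 0.52911685 -0.01196818  0.05190824] [-0.10955102  2.43046949 -0.10303789]
```

View pics/side3.png

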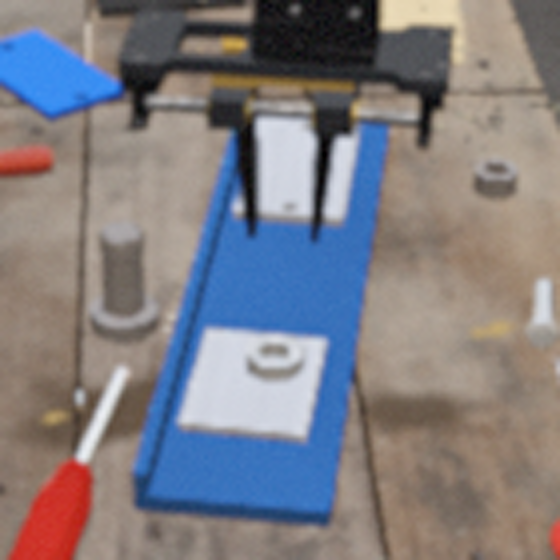

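Contact, about 2.4 N along the ledge only. I'll keep pushing slowly.

>>> jog_arm(commands=[[-0.33,[3,0,0],[0,0,0]],[-0.33,[3,0,0],[0,0,0]],[-0.33,[3,0,0],[0,0,0]],[-0.33,[3,0,0],[0,0,0]],[-0.33,[3,0,0],[0,0,0]],[-0.33,[3,0,0],[0,0,0]],[-0.33,[3,0,0],[0,0,0]],[-0.33,[3,0,0],[0,0,0]]])

```text
time: 5.77
ee_pos: [0.5247, -0.036, 0.0518]
tcp_rot: [-0.452, 0.543, -0.543, 0.452]
force: [-0.4, 2.3, -0.1]
grip_width: 0.0319
```

>>> jog_arm(commands=[[-0.33,[3,0,0],[0,0,0]],[-0.33,[3,0,0],[0,0,0]],[-0.33,[3,0,0],[0,0,0]],[-0.33,[3,0,0],[0,0,0]],[-0.33,[3,0,0],[0,0,0]],[-0.33,[3,0,0],[0,0,0]],[-0.33,[2,0,0],[0,0,0]],[-0.33,[0,0,0],[0,0,0]]])

```text
time: 6.43
ee_pos: [0.521, -0.0559, 0.0519]
tcp_rot: [0.453, -0.543, 0.544, -0.452]
force: [0.2, 0.9, 0.9]
grip_width: 0.0318
```

Run:
```python
from h import *
s=read_state();print(s['ee_pos'],s['force'])
a=snapshot('side');cv2.imwrite('pics/side4r.png',a)
cv2.imwrite('pics/side4.png',cv2.resize(a[150:290,240:380],None,fx=4,fy=4,interpolation=cv2.INTER_CUBIC))
a=snapshot('scene');cv2.imwrite('pics/scene4r.png',a)
cv2.imwrite('pics/scene4.png',cv2.resize(a[165:265,225:365],None,fx=5.5,fy=5.5,interpolation=cv2.INTER_CUBIC))
```

```text
[ 0.52103909 -0.05593895  0.05188215] [0.18188313 0.92432601 0.87425495]
```

View pics/side4.png

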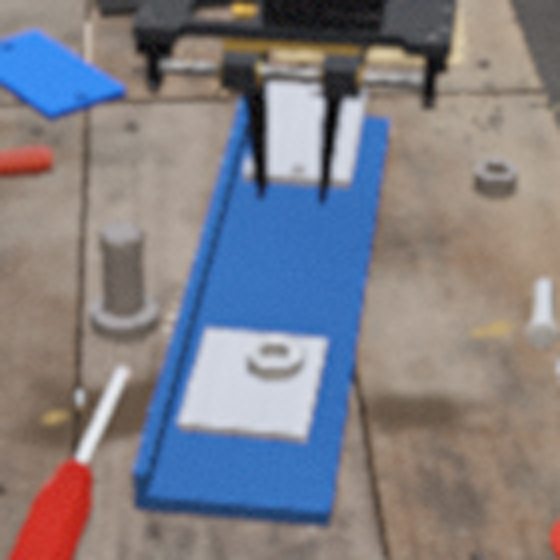

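View pics/scene4.png

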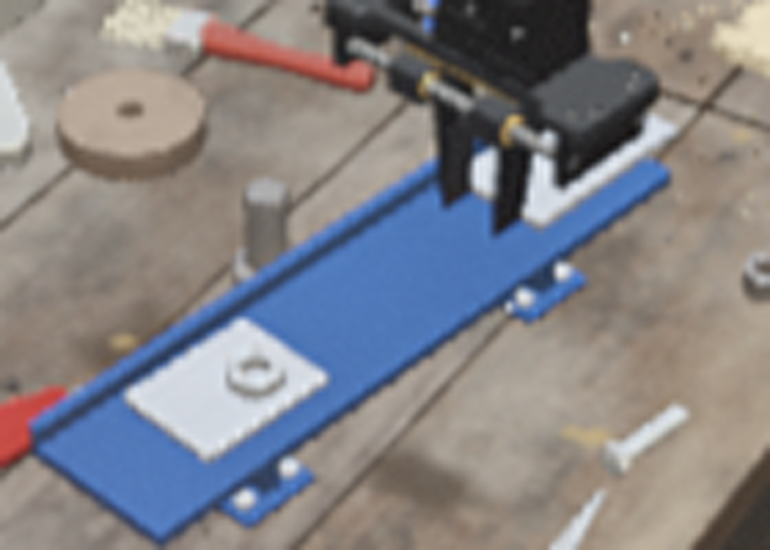

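Run:
```python
from h import *
a=np.radians(79.6);u=np.array([np.cos(a),np.sin(a)]);v=np.array([u[1],-u[0]]);c=np.array([534.7,38.8])
def pr(t,q):d=q[:2]*1000-c;print(t,'across %.1f along %.1f'%(d@v,d@u))
g=lambda x,y:onz('scene',(225+(x+.5)/5.5-.5,165+(y+.5)/5.5-.5),.056)
h=lambda x,y,z=.056:onz('side',(240+(x+.5)/4-.5,150+(y+.5)/4-.5),z)
pr('far out',g(681,126));pr('near out',g(542,221))
pr('side near out',h(350,183));pr('side near in',h(246,176));pr('hole',h(298,168))
pr('ledge end out',h(388,119,.05))
pr('tcp',read_state()['ee_pos'])
```

```text
far out across -31.1 along -232.6
near out across -29.8 along -110.3
side near out across -29.0 along -102.1
side near in across 33.6 along -102.1
hole across 3.7 along -116.0
ledge end out across -45.2 along -197.3
tcp across 3.6 along -95.5
```

About 51 mm moved so far, so roughly 28 mm overhangs. I'll push 12 mm more, then back off and look.

>>> jog_arm(commands=[[-0.33,[2,0,0],[0,0,0]],[-0.33,[3,0,0],[0,0,0]],[-0.33,[3,0,0],[0,0,0]],[-0.33,[2,0,0],[0,0,0]],[-0.33,[2,0,0],[0,0,0]],[-0.33,[0,0,0],[0,0,0]],[-0.33,[0,0,0],[0,0,0]]])

```text
time: 7.12
ee_pos: [0.5188, -0.0676, 0.0518]
tcp_rot: [0.453, -0.543, 0.544, -0.452]
force: [-0.1, -0.2, -0.0]
grip_width: 0.0321
```

>>> jog_arm(commands=[[-0.33,[-5,0,0],[0,0,0]],[-0.33,[-15,0,0],[0,0,0]],[-0.33,[-15,-5,0],[0,0,0]],[-0.33,[-15,-20,0],[0,0,0]],[-0.33,[0,-40,0],[0,0,0]],[-0.33,[0,-40,0],[0,0,0]],[-0.33,[0,-40,0],[0,0,0]],[-0.33,[0,-20,0],[0,0,0]]])

```text
time: 7.78
ee_pos: [0.5301, -0.0178, 0.223]
tcp_rot: [0.451, -0.541, 0.545, -0.454]
force: [1.3, -0.2, 0.4]
grip_width: 0.0321
```

>>> jog_arm(commands=[[-0.33,[0,-30,0],[0,0,0]],[-0.33,[-15,-40,0],[0,0,0]],[-0.33,[-15,-38,0],[0,0,0]],[-0.33,[-35,0,0],[0,0,0]],[-0.33,[-35,0,0],[0,0,0]],[-0.33,[-35,0,0],[0,0,0]],[-0.33,[-35,0,0],[0,0,0]],[-0.33,[0,0,0],[0,0,0]]])

```text
time: 8.45
ee_pos: [0.5587, 0.1539, 0.3235]
tcp_rot: [-0.454, 0.543, -0.542, 0.454]
force: [-0.8, -0.5, 0.2]
grip_width: 0.0319
```

Run:
```python
from h import *
s=read_state();print(s['ee_pos'],s['force'],s['time'])
a=snapshot('side');cv2.imwrite('pics/side5r.png',a)
cv2.imwrite('pics/side5.png',cv2.resize(a[150:290,240:380],None,fx=4,fy=4,interpolation=cv2.INTER_CUBIC))
a=snapshot('scene');cv2.imwrite('pics/scene5r.png',a)
cv2.imwrite('pics/scene5.png',cv2.resize(a[165:265,225:365],None,fx=5.5,fy=5.5,interpolation=cv2.INTER_CUBIC))
```

```text
[0.55869144 0.15386512 0.32348606] [-0.7805713  -0.48284171  0.23929153] 8.45
```

View pics/side5.png

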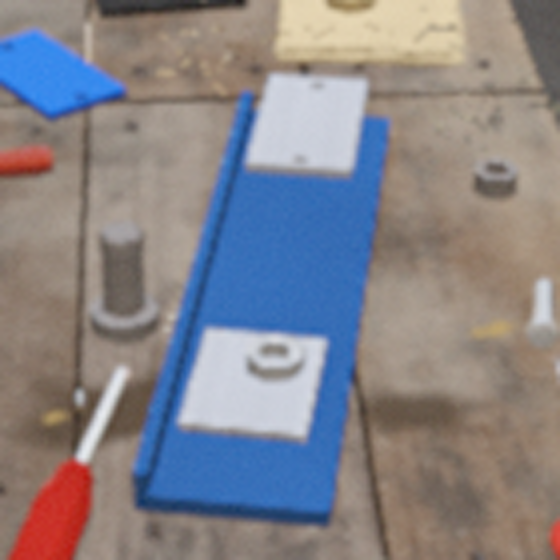

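View pics/scene5.png

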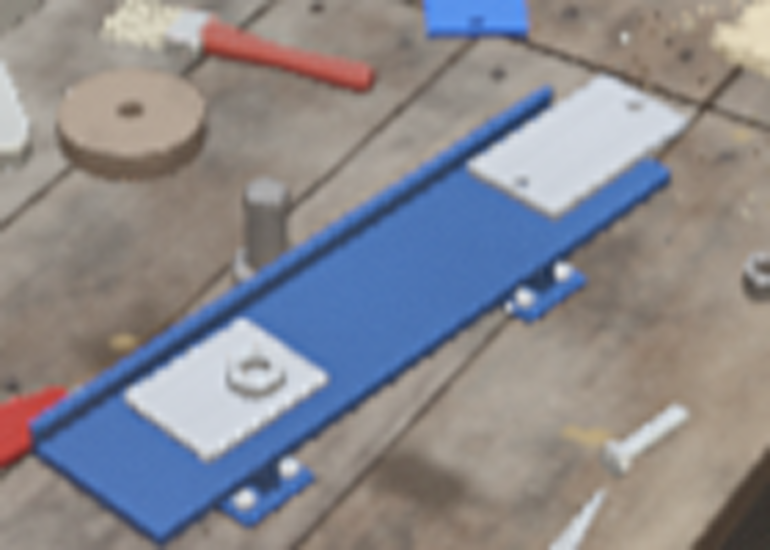

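Run:
```python
from h import *
for n in('scene','side'):rep(n,cv2.imread(f'pics/{n}5r.png'))
a=np.radians(79.6);u=np.array([np.cos(a),np.sin(a)]);v=np.array([u[1],-u[0]]);c=np.array([534.7,38.8])
def pr(t,q):d=q[:2]*1000-c;print(t,'across %.1f along %.1f'%(d@v,d@u))
g=lambda x,y,z=.056:onz('scene',(225+(x+.5)/5.5-.5,165+(y+.5)/5.5-.5),z)
h=lambda x,y,z=.056:onz('side',(240+(x+.5)/4-.5,150+(y+.5)/4-.5),z)
for t,q in[('sc hole',g(523,182)),('sc hole2',g(635,105)),('far out',g(690,120)),('far in',g(601,74)),('end out',g(669,170,.05)),('end+ out',g(163,537,.05)),('fence end',g(550,90,.063)),
 ('si hole',h(299,159)),('hole2',h(318,86)),('end out',h(388,119,.05)),('far in',h(271,73)),('far out',h(367,79)),('end+ out',h(328,519,.05)),('fence end',h(249,95,.063))]:pr(t,q)
```

```text
W ('scene', array([ 519.6, -143. ]), array([124.7, 101.5]), 80.4, [[459.0, -196.0], [559.0, -213.0], [580.0, -90.0], [480.0, -73.0]])
W ('scene', array([553.2, 141.9]), array([85.6, 65.7]), 78.1, [[512.0, 107.0], [577.0, 93.0], [594.0, 177.0], [530.0, 191.0]])
B ('scene', array([524.7,  34. ]), array([412.6, 132.2]), 79.6, [[422.0, -157.0], [552.0, -181.0], [627.0, 225.0], [497.0, 249.0]])
W ('side', array([555.9, 143.2]), array([87.9, 65.1]), 78.0, [[515.0, 107.0], [579.0, 93.0], [597.0, 179.0], [533.0, 193.0]])
W ('side', array([ 506.7, -135.2]), array([119.1,  67. ]), 80.0, [[463.0, -188.0], [529.0, -200.0], [550.0, -82.0], [484.0, -71.0]])
B ('side', array([536.1,  32.8]), array([428.9,  99. ]), 79.4, [[448.0, -169.0], [545.0, -187.0], [624.0, 234.0], [527.0, 253.0]])
sc hole across 0.6 along -129.8
sc hole2 across 1.0 along -230.4
far out across -31.2 along -240.7
far in across 35.1 along -241.0
end out across -47.3 along -201.4
end+ out across -50.7 along 196.8
fence end across 40.5 along -200.2
si hole across 4.3 along -127.2
hole2 across 2.5 along -225.5
end out across -45.2 along -197.3
far in across 35.1 along -240.0
far out across -28.2 along -239.7
end+ out across -45.5 along 204.9
fence end across 43.7 along -193.6
```

Overhang measures about 39–42 mm in both views, and the plate is flat and in line. The blank's mask has not moved. I'm handing in.

Run:
```python
from bench import *
print(hand_in())
```

```text
the job is handed in; nothing more can be done
None
```

I pushed the label plate about 63 mm along the ledge towards its nearer (-y) end, using both partly closed fingertips on its short edge. The push read at most 2.4 N where I checked it, with almost no vertical force. I then backed the arm off, well clear and above the ledge, and handed the job in at about 8.6 s.

- **Overhang:** it came out at 39 mm from the holes and ledge end in both camera views, and 39–43 mm from the plate's far corners. The target was 40 mm.
- **Alignment:** the plate lies flat and in line with the ledge to within about 1°, with a small gap to the fence.
- **Bystanders:** the blank measured the same as before to within about 1 mm. Its ring and everything else look unmoved in the pictures.
- **Disagreements:** the two cameras differ by about 3–4 mm in absolute position along the ledge, but agree on the overhang to within about 3 mm. In the last scene view, the automatic outline of the label plate came out too wide (101 mm), probably merging with something bright nearby. I relied on the holes, the corners and the side view instead.

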